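# Close up and seat a row of test bars with a straightedge

## Task

Pick up the red-handled straightedge, stand it across the tray's channel behind the five loose test bars, and push them together into one closed, square row that drives the stiff yellow stop all the way home; then keep pressing the seated row with about 15 N for one second, never more than 20 N because the bars are brittle. Move the bars and the stop only with the straightedge, not with the gripper, leave the row seated, put the straightedge back upright on the bare worktop off the tray, and leave the other things on the bench alone.

Things in the scene. Friction and masses are not known exactly. Their poses are not given: they have to be found in the camera images.
- straightedge: Loose straightedge, 160 g, standing upright on the worktop: steel blade 84 mm long (y), 8 mm thick (x), 16 mm high, its two flat faces alike; centred on it a red grip block 14 mm thick (x), 44 mm long (y), from 16 to 50 mm above the underside. Origin: centre of the underside; z up. Grasp from above across the 14 mm, fingertips about 21 mm above the underside.
- tray: Fixed green tray, plate 250 (x) x 124 (y) x 6 mm; origin: centre of its underside, on the worktop. Channel floor 6 mm above that. x runs along the channel from the open end (-125 mm) to the blue end block (105 to 125 mm, 27 mm high): push to +x. Side rails 14.5 mm high from x = -60 to 105 mm, inner faces at y = -50 and 50 mm; no rails before -60 mm.
- stop: Yellow sliding stop, 96 mm wide, 16 mm thick, top 21 mm over the worktop. Origin: middle of its front face, 13.5 mm up. Slides along the tray's x only; resists with about 6 N, no spring, stays where left. Starts 14 to 28 mm short of home, a hard end with this point at x = 88 mm in the tray frame; the last bar's pushed face is then at 38 mm. Beyond it the force rises steeply.
- bar0: White impact-test bar, 10 x 80 x 8 mm, rigid, 14 g, lying flat on the tray floor across the channel; the one nearest the yellow stop (first in the row). Origin: centre of its underside; y along its 80 mm length, z up.
- bar1: Black impact-test bar, 10 x 80 x 8 mm, rigid, 14 g, lying flat on the tray floor across the channel; second in the row. Origin: centre of its underside; y along its 80 mm length, z up.
- bar2: White impact-test bar, 10 x 80 x 8 mm, rigid, 14 g, lying flat on the tray floor across the channel; third in the row. Origin: centre of its underside; y along its 80 mm length, z up.
- bar3: Black impact-test bar, 10 x 80 x 8 mm, rigid, 14 g, lying flat on the tray floor across the channel; fourth in the row. Origin: centre of its underside; y along its 80 mm length, z up.
- bar4: White impact-test bar, 10 x 80 x 8 mm, rigid, 14 g, lying flat on the tray floor across the channel; fifth and last in the row, nearest the open end; the straightedge pushes on this one. Origin: centre of its underside; y along its 80 mm length, z up.
- blue_jar: Bystander: jar with blue cap, 68 mm across, 100 mm tall. Origin: centre of its underside.
- yellow_jar: Bystander: jar with yellow cap, 54 mm across, 75 mm tall. Origin: centre of its underside.
- stopwatch: Bystander: black stopwatch, 70 x 58 x 18 mm. Origin: centre of its underside.
- die_block: Bystander: wooden block with two small steel dies, 32 x 60 x 26 mm. Origin: centre of its underside.
- beaker: Bystander: clear plastic beaker, 80 x 103 x 100 mm. Origin: centre of its underside.
- red_pen: Bystander: red pen lying flat, 11 x 138 x 12 mm. Origin: centre of its underside.

How it is judged:
By the outcome, as a careful person would: the job done as asked, in the order asked, and still so for the second after the job is handed in, with the robot touching nothing.
It also fails if it takes over 69 s, if anything falls off the work surface, if the arm or the gripper's body presses on something with over 40 N, if the wrist force passes 120 N, or if a joint passes its speed limit or range.

## Robot

A 7-joint arm with a two-finger parallel gripper is mounted at the origin on a cart in front of the work surface, level with it; the furniture and walls round the work are solid. World frame = base frame: x ahead of the robot, y to its left, z up, the work surface at z = 0. Lengths are in m, angles in rad, forces in N, time in s.
With the tool pointing down it reaches from about 0.4 to 0.85 m from the base axis. Payload 10.4 kg.
Tool frame: the origin (TCP) lies on the centre line of the jaws, within the pads' length; the fingertips stand 14 mm ahead of it and the grasp point (between the pads) lies 5 mm behind it (tip_reach is the z of the fingertips in the tool frame, in m); z points along the fingers, x is the direction in which the jaws open and shut, and the axes are right-handed (so a half turn about z gives the same grasp; the last joint's range is limited). The gripper opens to 87 mm and grips with 3 to 60 N. Pads are 19 mm wide; open, the fingers measure 117 mm over their backs; the gripper's body (75 mm by 190 mm) begins 51 mm behind the grasp point.
Start: joints at [1.083, 0.332, -0.065, 1.46, 0.022, 1.35, -0.088], TCP at [0.28, -0.559, 0.197] pointing down, gripper open.
Joint ranges: [-2.6, 2.6], [-0.5, 2.12], [-1.47, 1.34], [0.16, 2.42], [-1.27, 4.41], [0.06, 2.06], [-2.6, 2.6]. Speed limits (rad/s): [2.22, 2.22, 2.79, 2.79, 3.14, 3.14, 3.14].

## Interface

Orientations are given as a unit quaternion [x, y, z, w].
In Python, from bench import * gives the robot as it stands.
- The arm moves only by the tool carry_out, never from a script. Its argument "rows" is a list of rows, each a list of 5 numbers: the closure, from -1 (fully open) to 1 (shut), so that 0 is half open, then the shift along the tool's x, y, z in units of 30 mm (1.0 is 30 mm), then the turn about the tool's z in units of 5 degrees (1.0 is 5 degrees). In form: [[jaw, x, y, z, turn], ...]. A call has 1 to 20 rows; each row shifts and turns the pose as measured when the row begins, along the tool's axes as they then stand; what a row does not reach is not made up. A row lasts 1/12 s, in which the tool goes at most 41.7 mm and 7.16 degrees, less where a joint would pass 70% of its speed; a pose out of reach is approached as far as the arm can. A call is refused whole if a number of a shift passes 1 or a number of a turn 1, either way. A call with a gripper value outside its range is refused whole. The fingers move at their own pace and stop on an object; "force" is the grip in N (left out, the last holds). Time passes only in rows, so rows that do not move let the fingers close. It gives the time, the measured TCP pose, the force and the opening at its end, in the units of the state.
- read_state(): the state, without advancing time (a new reading comes with each control period).
- camera(name): name is "scene" or "top" or "wrist"; returns the picture (420x560x3 uint8, blue, green, red); there is no depth.
- camera_info(name): a dict with "fx", "fy", "cx", "cy" (pixels), "extrinsics" (4x4, takes a point from camera to world coordinates); the wrist camera has in their place "tool_from_camera" (4x4, takes a point from camera to tool coordinates, whose origin is the TCP and whose axes are the tool frame's). Camera axes: x right, y down, z forward; pixel columns grow to the right and rows downward; lengths in m; the calibration is good to about 2 mm. A picture is of the moment at which its call begins: read the wrist's pose just before it. camera_info takes no time and is no camera call.
- close_job(): hands the job in, once; it reports no verdict.
Trained networks look in the newest picture that a camera, given by its name, has taken for a name from the list of things; names that differ only in an ending like _2 or _b are one class to them, and where a whole thing is asked for, a point or a joint stands for the part that bears it (a point fixed in the world has none). Each returns a list of dicts, best first, with "conf" (0 to 1); they miss things now and then, are a little off and sometimes report something else, mostly with a low value. They report only what shows in the picture. A call takes as long as a camera call.
- recognise(query, camera): "box" ([centre column, centre row, width, height] in pixels, round what is visible of it).
- silhouettes(query, camera): "mask" (420x560 bool, what is visible of it) and "box" ([centre column, centre row, width, height] in pixels, round what is visible of it).
- pinpoint(query, camera): "xy" ([column, row] in pixels: a listed point, or the origin of a listed thing).
The state is a dict: "time": time; "joint_positions": joint angles; "joint_vel": joint speeds; "joint_torque": joint torques, N m; "ee_pos": TCP position; "eef_rot": TCP orientation; "ft_force": force on the tool from outside, world axes, zero at the start; "torque": the same for the moment, N m; "width": finger opening in m.
Only numpy, scipy, OpenCV 4.12 (cv2) and the standard library are available. Lean on these libraries where they do the work, as an engineer would, in place of code of your own. Each camera call takes 0.05 s, during which the arm holds its last target. There are 200 camera calls.

## Working session

There is one attempt and no reset: what is moved stays moved. The work goes in short steps, Python scripts to look and compute and a tool call to move; the robot and the scene stay as the last step left them, time stands still between calls to the robot, and variables do not carry over. Pictures are saved under pics/ and viewed, about 8 in all and at most 12, crops included, and the job is handed in when it is done.

Besides the shell and the picture viewer there is one more tool, called after ">>>" in YAML: its name, and indented under it one key for each argument. carry_out: Moves the arm, as the interface text tells. Its arguments: {"type":"object","properties":{"rows":{"type":"array","items":{"type":"array","items":{"type":"number"}}},"force":{"type":"number"}},"required":["rows"]}

```bash
mkdir -p pics; ls; python3 - <<'E'
from bench import *
import cv2,numpy as np
s=read_state();print({k:np.round(v,3).tolist() for k,v in s.items()})
for c in("top","scene"):
    cv2.imwrite(f"pics/{c}0.png",camera(c)); i=camera_info(c);print(c,i["fx"],i["cx"],i["cy"],np.round(i["extrinsics"],3).tolist())
print(np.round(camera_info("wrist")["tool_from_camera"],3).tolist())
E
```

```text
pics
{'time': 0.0, 'joint_positions': [1.083, 0.333, -0.065, 1.461, 0.022, 1.35, -0.089], 'joint_vel': [-0.001, -0.001, 0.0, -0.001, 0.001, -0.0, -0.002], 'joint_torque': [-0.001, -62.325, 0.024, -38.989, -0.062, 0.04, 0.0], 'ee_pos': [0.28, -0.558, 0.196], 'eef_rot': [0.851, -0.525, -0.001, -0.0], 'ft_force': [0.741, 0.139, 0.057], 'torque': [0.026, -0.007, -0.076], 'width': 0.087}
top 477.9741063317394 278.24851241205465 203.77089700023575 [[-0.03, -0.997, 0.076, 0.437], [-1.0, 0.029, -0.008, 0.029], [0.005, -0.076, -0.997, 1.599], [0.0, 0.0, 0.0, 1.0]]
scene 383.687049874292 276.60932717951636 209.06560959519996 [[-0.854, -0.319, 0.411, 0.095], [-0.52, 0.497, -0.695, 0.843], [0.018, -0.807, -0.59, 0.699], [0.0, 0.0, 0.0, 1.0]]
[[1.0, 0.0, -0.001, -0.001], [-0.0, 0.961, 0.278, -0.077], [0.001, -0.278, 0.961, -0.188], [0.0, 0.0, 0.0, 1.0]]
```

View pics/top0.png

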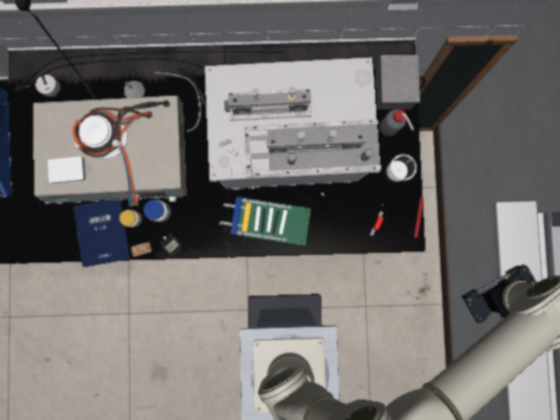

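View pics/scene0.png

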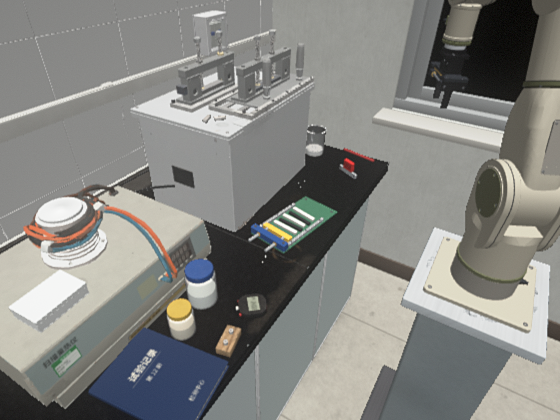

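The scene view shows the tray centred near (292,222), with its blue end block on the left of the channel. The red straightedge is near (348,168), and the tall machine stands right behind the tray. In the top view the tray is near (270,222), the straightedge near (378,222) and the pen near (419,217).

```bash
cat > h.py <<'E'
from bench import *
import cv2,numpy as np
from scipy.spatial.transform import Rotation as R
def T_tool():
    s=read_state();T=np.eye(4);T[:3,:3]=R.from_quat(s["eef_rot"]).as_matrix();T[:3,3]=s["ee_pos"];return T
def ext(c,T=None):
    i=camera_info(c)
    return i,(T_tool() if T is None else T)@np.array(i["tool_from_camera"]) if c=="wrist" else np.array(i["extrinsics"])
def p2w(uv,z,c,E=None):
    i,E0=ext(c); E=E0 if E is None else E
    d=E[:3,:3]@np.array([(uv[0]-i["cx"])/i["fx"],(uv[1]-i["cy"])/i["fy"],1]);o=E[:3,3]
    return o+d*(z-o[2])/d[2]
def w2p(p,c,E=None):
    i,E0=ext(c); E=E0 if E is None else E
    q=E[:3,:3].T@(np.array(p)-E[:3,3]);return np.array([i["fx"]*q[0]/q[2]+i["cx"],i["fy"]*q[1]/q[2]+i["cy"]])
def yaw():
    x=T_tool()[:3,0];return np.degrees(np.arctan2(x[1],x[0]))
E
python3 - <<'E'
from h import *
camera("top")
for n,z in [("straightedge",0),("tray",0),("stop",.0135),("red_pen",0),("bar4",.006)]:
    for r in pinpoint(n,"top")[:2]: print(n,r["conf"],np.round(p2w(r["xy"],z,"top"),3))
for n,uv,z in [("blade a",(383,213),.016),("blade b",(373,235),.016),("mach front base",(230,187),0.),("mach front top l",(208,180),.25),("bench edge",(300,258),0),("end",(240,200),.027),("end",(234,235),.027),("open",(310,207),.006),("open",(305,244),.006)]:
    print(n,np.round(p2w(uv,z,"top"),3))
print(yaw())
E
```

```text
straightedge 0.6 [ 0.478 -0.305  0.   ]
tray 0.81 [0.503 0.038 0.   ]
stop 0.63 [0.519 0.498 0.014]
stop 0.46 [0.529 0.122 0.014]
bar4 0.62 [0.517 0.03  0.006]
bar4 0.59 [0.516 0.086 0.006]
blade a [ 0.517 -0.329  0.016]
blade b [ 0.445 -0.293  0.016]
mach front base [0.62  0.178 0.   ]
mach front top l [0.614 0.216 0.25 ]
bench edge [ 0.376 -0.05   0.   ]
end [0.573 0.143 0.027]
end [0.459 0.165 0.027]
open [ 0.545 -0.089  0.006]
open [ 0.422 -0.068  0.006]
-63.37140300333705
```

>>> carry_out:
  rows:
    - [-1, -0.45, -0.97, 0, 0]
    - [-1, -0.45, -0.97, 0, 0]
    - [-1, -0.45, -0.97, 0, 0]
    - [-1, -0.45, -0.97, 0, 0]
    - [-1, -0.45, -0.97, 0, 0]
    - [-1, -0.45, -0.97, 0, 0]
    - [-1, -0.45, -0.97, 0, 0]
    - [-1, -0.45, -0.97, 0, 0]
    - [-1, -0.45, -0.97, 0, 0]
    - [-1, 0, 0, 0, -1]
    - [-1, 0, 0, 0, -1]
    - [-1, 0, 0, 0, -1]
    - [-1, 0, 0, 0, -1]
    - [-1, 0, 0, 0, -1]
  force: 30

```text
time: 1.57
ee_pos: [0.4678, -0.3208, 0.1964]
eef_rot: [0.947, -0.322, 0.0, 0.001]
ft_force: [-0.3, 0.3, 0.2]
width: 0.0869
```

>>> carry_out:
  rows:
    - [-1, 0, 0, 0, -1]
    - [-1, 0, 0, 0, -1]
    - [-1, 0, 0, 0, -1]
    - [-1, 0, 0, 0, -1]
    - [-1, 0, 0, 0, -1]
    - [-1, 0, 0, 0, -1]
    - [-1, 0, 0, 0, -1]
    - [-1, 0, 0, 0, -1]
    - [-1, 0, 0, 0, -1]
    - [-1, 0, 0, 0, -1]
    - [-1, 0, 0, 0, -1]
    - [-1, 0, 0, 0, -1]
    - [-1, 0, 0, 0, -1]
    - [-1, 0, 0, 0, -1]
    - [-1, 0, 0, 0, -1]
    - [-1, 0, 0, 0, -1]
    - [-1, 0, 0, 0, -1]
    - [-1, 0, 0, 0, -1]
    - [-1, 0, 0, 0, -1]
    - [-1, 0, 0, 0, -1]

```text
time: 3.23
ee_pos: [0.4675, -0.3209, 0.1973]
eef_rot: [0.831, 0.556, -0.0, 0.001]
ft_force: [0.1, -0.5, -0.6]
width: 0.087
```

```bash
python3 - <<'E'
from h import *
s=read_state();print(s["time"],s["ee_pos"],yaw(),np.round(s["joint_positions"],2))
img=camera("wrist");cv2.imwrite("pics/w1.png",img)
for r in pinpoint("straightedge","wrist")[:2]: print(r["conf"],r["xy"],p2w(r["xy"],0,"wrist"))
for r in silhouettes("straightedge","wrist")[:1]:
    print(r["conf"],r["box"]);ys,xs=np.nonzero(r["mask"])
    print(cv2.minAreaRect(np.float32(np.c_[xs,ys])))
    hull=cv2.convexHull(np.int32(np.c_[xs,ys]));a=cv2.approxPolyDP(hull,4,True)[:,0];print([(p.tolist(),np.round(p2w(p,.016,"wrist"),4)[:2].tolist()) for p in a])
E
```

```text
3.2333 [ 0.46751766 -0.32090672  0.19732725] 67.60650503922614 [ 0.93  0.24 -0.49  1.6   0.12  1.33  1.61]
0.67 [301.2, 184.9] [ 0.48821348 -0.29939044  0.        ]
0.75 [300.9, 185.6, 16.2, 67.2]
((300.42132568359375, 184.60153198242188), (15.033126831054688, 71.53203582763672), 4.085616588592529)
[([304, 149], [0.4477, -0.2811]), ([305, 210], [0.5141, -0.3061]), ([294, 220], [0.5206, -0.3226]), ([294, 171], [0.4664, -0.3006]), ([299, 150], [0.4466, -0.2866])]
```

View pics/w1.png

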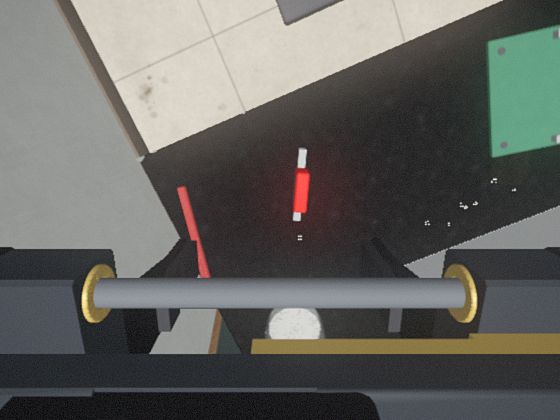

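The wrist view shows the red grip at (302,190), with blade ends at (302,149) and (297,220). The pen is well to its left, at (190,230). The blade length reads about 82 mm, which fits the given 84.

>>> carry_out:
  rows:
    - [-1, 0.83, 0.26, 0.5, 0.6]
    - [-1, 0, 0, 0.5, 0]
    - [-1, 0, 0, 0.5, 0]
    - [-1, 0, 0, 0, 0]

```text
time: 3.72
ee_pos: [0.4856, -0.3013, 0.152]
eef_rot: [0.852, 0.524, 0.0, 0.003]
ft_force: [-0.2, -0.1, -0.3]
width: 0.0872
```

```bash
python3 - <<'E'
from h import *
s=read_state();print(s["time"],s["ee_pos"],yaw())
img=camera("wrist");cv2.imwrite("pics/w2.png",img)
for r in pinpoint("straightedge","wrist")[:2]: print(r["conf"],r["xy"],p2w(r["xy"],0,"wrist"))
hsv=cv2.cvtColor(img,cv2.COLOR_BGR2HSV);m=((hsv[...,1]>150)&((hsv[...,0]<8)|(hsv[...,0]>172))&(hsv[...,2]>80)).astype(np.uint8);m[:,:220]=0
ys,xs=np.nonzero(m);print(xs.min(),xs.max(),ys.min(),ys.max())
T=T_tool();inv=np.linalg.inv(T)
for r in silhouettes("straightedge","wrist")[:1]:
    ys,xs=np.nonzero(r["mask"]);rc=cv2.minAreaRect(np.float32(np.c_[xs,ys]));print(r["conf"],rc)
    for v in (ys.min()+1,ys.min()+4,ys.max()-4,ys.max()-1):
        u=xs[ys==v].mean();w=p2w((u,v),.016,"wrist");print(u,v,w,(inv@np.append(w,1))[:3])
cv2.imwrite("pics/w2c.png",cv2.resize(img[80:320,180:420],None,fx=2.4,fy=2.4))
E
```

```text
3.7167 [ 0.48562406 -0.30128904  0.15200455] 63.1361270862902
0.58 [276.2, 185.7] [ 0.48802223 -0.30554121  0.        ]
269 285 166 218
0.88 ((276.4999694824219, 184.99996948242188), (81.99998474121094, 14.999998092651367), 90.0)
276.5 145 [ 0.44894694 -0.28541137  0.016     ] [-0.00106911 -0.04221986  0.13836489]
276.5 148 [ 0.45155043 -0.28673369  0.016     ] [-0.00107383 -0.03929991  0.13838869]
277.0 222 [ 0.52055421 -0.32119238  0.016     ] [-0.00067357  0.03782576  0.13901574]
277.0 225 [ 0.52354071 -0.32270761  0.016     ] [-0.00067752  0.04117455  0.13904304]
```

View pics/w2c.png

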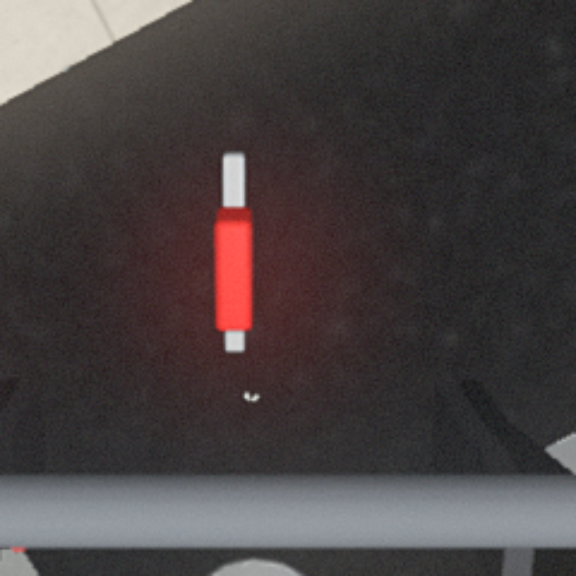

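The crop shows the straightedge lined up with the tool, centred to within 1 mm and with no twist, and nothing between it and the fingers. Descending and gripping.

>>> carry_out:
  rows:
    - [-1, 0, 0, 0.9, 0]
    - [-1, 0, 0, 0.9, 0]
    - [-1, 0, 0, 0.9, 0]
    - [-1, 0, 0, 0.8, 0]
    - [-1, 0, 0, 0.35, 0]
    - [-1, 0, 0, 0, 0]
  force: 50

```text
time: 4.37
ee_pos: [0.4922, -0.3096, 0.0451]
eef_rot: [0.854, 0.52, 0.004, 0.012]
ft_force: [-0.3, 0.2, -0.3]
width: 0.087
```

```bash
python3 - <<'E'
from h import *
s=read_state();T=T_tool();print(s["time"],s["ee_pos"],yaw(),"z axis",T[:3,2],"y",T[:3,1],np.round(s["joint_vel"],3),np.round(s["joint_positions"],3))
C=np.array([.4857,-.3038,.035]);print((np.linalg.inv(T)@np.append(C,1))[:3]/.03)
E
```

```text
4.3667 [ 0.49218617 -0.30960415  0.04513107] 62.65327424868031 z axis [ 0.01845123 -0.01666359 -0.99969089] y [ 0.88805599 -0.45910615  0.02404352] [ 0.003 -0.011  0.001 -0.019 -0.006  0.02  -0.001] [ 0.866  0.392 -0.466  1.753  0.211  1.021  1.418]
[ 0.07466577 -0.28894631  0.33038462]
```

>>> carry_out:
  rows:
    - [-1, 0.07, -0.15, 0, 0]
    - [-1, 0, -0.14, 0.1, 0]
    - [-1, 0, 0, 0.1, 0]
    - [-1, 0, 0, 0.1, 0]
    - [-1, 0, 0, 0, 0]

```text
time: 4.78
ee_pos: [0.4876, -0.3054, 0.0414]
eef_rot: [0.855, 0.519, 0.005, 0.015]
ft_force: [0.4, -0.7, -0.6]
width: 0.0872
```

```bash
cat >> h.py <<'E'
def st(C=None):
    s=read_state();T=T_tool();y=np.radians(yaw());h=np.array([np.cos(y),np.sin(y)]);v=np.array([h[1],-h[0]])
    print("t",round(s["time"],2),"pos",np.round(s["ee_pos"],4),"yaw",round(np.degrees(y),2),"tilt_deg jaw/y",np.round(np.degrees([T[:2,2]@h,T[:2,2]@v]),2),"F",np.round(s["ft_force"],1),"w",round(s["width"],4))
    if C is not None: print("units to go",np.round((np.linalg.inv(T)@np.append(C,1))[:3]/.03,2))
E
python3 - <<'E'
from h import *
st([.4857,-.3038,.035])
E
```

```text
t 4.78 pos [ 0.4876 -0.3054  0.0414] yaw 62.54 tilt_deg jaw/y [-0.43  1.8 ] F [ 0.4 -0.7 -0.6] w 0.0872
units to go [ 0.02 -0.09  0.21]
```

>>> carry_out:
  rows:
    - [-1, 0, 0, 0, 0]
    - [-1, 0, 0, 0, 0]
    - [-1, 0, 0, 0, 0]
    - [-1, 0, 0, 0, 0]

```text
time: 5.12
ee_pos: [0.4886, -0.306, 0.0429]
eef_rot: [0.855, 0.519, 0.005, 0.017]
ft_force: [0.7, 0.3, 0.2]
width: 0.0869
```

```bash
python3 - <<'E'
from h import *
st([.4857,-.3038,.035])
E
```

```text
t 5.12 pos [ 0.4886 -0.306   0.0429] yaw 62.53 tilt_deg jaw/y [-0.46  1.94] F [0.7 0.3 0.2] w 0.0869
units to go [ 0.02 -0.13  0.26]
```

>>> carry_out:
  rows:
    - [-1, 0, -0.1, 0.22, 0]
    - [-1, 0, 0, 0, 0]

```text
time: 5.28
ee_pos: [0.4861, -0.3048, 0.0358]
eef_rot: [0.855, 0.519, 0.005, 0.017]
ft_force: [-0.7, 0.6, 0.5]
width: 0.0873
```

```bash
python3 - <<'E'
from h import *
st([.4857,-.3038,.035])
E
```

```text
t 5.28 pos [ 0.4861 -0.3048  0.0358] yaw 62.53 tilt_deg jaw/y [-0.46  1.97] F [-0.7  0.6  0.5] w 0.0873
units to go [ 0.02 -0.03  0.03]
```

>>> carry_out:
  rows:
    - [0.5, 0, -0.02, 0.03, 0]
    - [1, 0, 0, 0.01, 0]
    - [1, 0, 0, 0.01, 0]
    - [1, 0, 0, 0.01, 0]
    - [1, 0, 0, 0.01, 0]
    - [1, 0, 0, 0.01, 0]
  force: 50

```text
time: 5.78
ee_pos: [0.4852, -0.3043, 0.0325]
eef_rot: [0.855, 0.519, 0.005, 0.016]
ft_force: [-0.1, 0.3, -0.2]
width: 0.0549
```

```bash
python3 - <<'E'
from h import *
st([.4857,-.3038,.035])
E
```

```text
t 5.78 pos [ 0.4852 -0.3043  0.0325] yaw 62.53 tilt_deg jaw/y [-0.44  1.91] F [-0.1  0.3 -0.2] w 0.0549
units to go [ 0.02  0.01 -0.08]
```

>>> carry_out:
  rows:
    - [1, 0, 0, -0.08, 0]
    - [1, 0, 0, 0, 0]
    - [1, 0, 0, 0, 0]
    - [1, 0, 0, 0, 0]
    - [1, 0, 0, 0, 0]
    - [1, 0, 0, 0, 0]
    - [1, 0, 0, 0, 0]
    - [1, 0, 0, 0, 0]
    - [1, 0, 0, 0, 0]
    - [1, 0, 0, 0, 0]

```text
time: 6.62
ee_pos: [0.4853, -0.3043, 0.0354]
eef_rot: [0.855, 0.519, 0.005, 0.016]
ft_force: [0.9, -0.0, 0.9]
width: 0.0007
```

```bash
python3 - <<'E'
from h import *
st([.4857,-.3038,.035])
E
```

```text
t 6.62 pos [ 0.4853 -0.3043  0.0354] yaw 62.53 tilt_deg jaw/y [-0.45  1.93] F [ 0.9 -0.   0.9] w 0.0007
units to go [0.02 0.   0.01]
```

The jaws shut on nothing (width 0.7 mm), so I need to look.

```bash
python3 - <<'E'
from h import *
a=camera("wrist");b=camera("scene");
for c in("wrist","scene"):
    for r in pinpoint("straightedge",c)[:1]: print(c,r["conf"],r["xy"],p2w(r["xy"],0,c))
c=cv2.resize(b[110:230,270:430],None,fx=2.5,fy=2.5)
print(c.shape, w2p([.4853,-.3043,.0354],"scene"))
out=np.zeros((560+0,800,3),np.uint8); out[:300,:400]=c; w=cv2.resize(a,(400,300)); out[:300,400:]=w
t=camera("top"); out[300:560,:400]=cv2.resize(t[180:260,320:440],(400,260))
for r in pinpoint("straightedge","top")[:1]: print("top",r["conf"],r["xy"],p2w(r["xy"],0,"top"))
print(w2p([.4853,-.3043,.0354],"top"))
cv2.imwrite("pics/miss.png",out)
E
```

```text
wrist 0.98 [281.4, 217.9] [ 0.48579517 -0.30120422  0.        ]
scene 0.46 [346.5, 175.1] [ 0.48040028 -0.28726004  0.        ]
(300, 400, 3) [348.37262954 163.94346869]
[377.10617311 222.58684172]
```

View pics/miss.png

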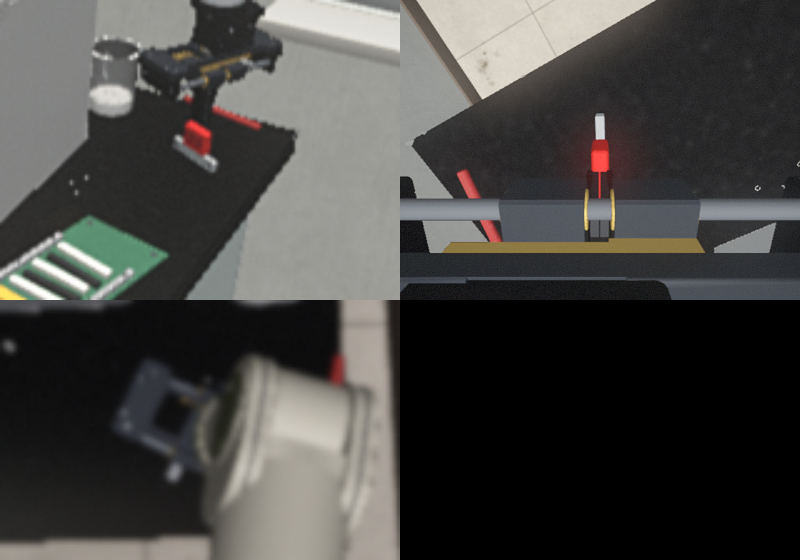

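```bash
python3 - <<'E'
from h import *
a=camera("wrist");cv2.imwrite("pics/miss2.png",cv2.resize(a[140:350,200:360],None,fx=3.5,fy=2.8))
for p in [[0,0,.014],[0,0,-.005],[0,-.0095,.014],[.007,-.022-.0095,-.014]]:
    T=T_tool();w=(T@np.append(p,1))[:3];print(p,w,w2p(w,"wrist"))
for p in [(.4857,-.3038)]:
  for dy in(-.022,.022,-.042,.042):
    v=np.array([.888,-.46])*dy
    print(dy,w2p([p[0]+v[0],p[1]+v[1],.05 if abs(dy)<.03 else .016],"wrist"))
print(read_state()["width"])
E
```

```text
[0, 0, 0.014] [ 0.48569147 -0.30467359  0.02144501] [276.62326307 231.44881869]
[0, 0, -0.005] [ 0.48519072 -0.30424544  0.04043359] [276.42036873 242.78483803]
[0, -0.0095, 0.014] [ 0.47726601 -0.30029653  0.02112413] [276.59754333 217.62368846]
[0.007, -0.0315, -0.014] [ 0.46024507 -0.28331849  0.04830931] [289.04781432 195.51784633]
-0.022 [277.16805741 213.8802472 ]
0.022 [277.38299262 284.06203788]
-0.042 [277.75736851 165.65665497]
0.042 [278.03438544 282.91332071]
0.0005139055416646576
```

View pics/miss2.png

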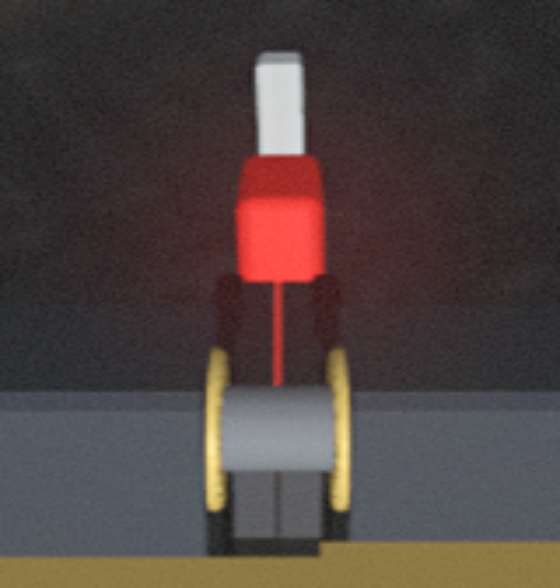

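The crop shows the block where I predicted it: front top edge near row 210, blade end at row 160. It does not settle whether the fingers are around the block or above it. A small lift will show which.

>>> carry_out:
  rows:
    - [1, 0, 0, -0.4, 0]
    - [1, 0, 0, -0.4, 0]
    - [1, 0, 0, 0, 0]

```text
time: 7.22
ee_pos: [0.4845, -0.3035, 0.0614]
eef_rot: [0.855, 0.519, 0.005, 0.016]
ft_force: [0.6, 0.0, 0.6]
width: 0.0005
```

```bash
python3 - <<'E'
from h import *
import bench
print([d for d in dir(bench) if not d.startswith("_")])
st()
print(camera_info("wrist").keys())
a=camera("wrist")
hsv=cv2.cvtColor(a,cv2.COLOR_BGR2HSV);m=((hsv[...,1]>150)&((hsv[...,0]<8)|(hsv[...,0]>172))&(hsv[...,2]>80)).astype(np.uint8);m[:,:240]=0
ys,xs=np.nonzero(m);print(xs.min(),xs.max(),ys.min(),ys.max())
cv2.imwrite("pics/miss3.png",cv2.resize(a[100:350,180:380],None,fx=3,fy=2.4))
for r in silhouettes("straightedge","wrist")[:1]: print(r["conf"],r["box"])
E
```

```text
['PlanningError', 'camera', 'camera_info', 'close_job', 'pinpoint', 'read_state', 'recognise', 'silhouettes', 'tip_reach']
t 7.22 pos [ 0.4845 -0.3035  0.0614] yaw 62.54 tilt_deg jaw/y [-0.43  1.88] F [0.6 0.  0.6] w 0.0005
dict_keys(['fx', 'fy', 'cx', 'cy', 'tool_from_camera'])
268 291 187 259
0.79 [279.5, 199.1, 23.8, 83.2]
```

View pics/miss3.png

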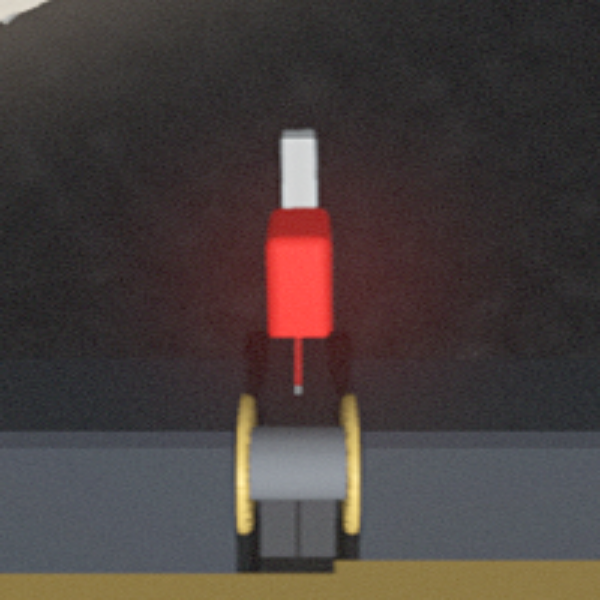

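```bash
python3 - <<'E'
from h import *
print(tip_reach)
i=camera_info("wrist");tc=np.linalg.inv(np.array(i["tool_from_camera"]))
for y in (-.011,-.0095,0,.0095):
  for z in (.014,-.005,-.016,-.02,-.03):
    q=(tc@[0,y,z,1])[:3];print(y,z,round(i["fy"]*q[1]/q[2]+i["cy"],1), end=" | ")
  print()
E
```

```text
0.014
-0.011 0.014 215.4 | -0.011 -0.005 225.4 | -0.011 -0.016 232.1 | -0.011 -0.02 234.8 | -0.011 -0.03 241.9 | 
-0.0095 0.014 217.6 | -0.0095 -0.005 227.8 | -0.0095 -0.016 234.6 | -0.0095 -0.02 237.3 | -0.0095 -0.03 244.6 | 
0 0.014 231.5 | 0 -0.005 242.8 | 0 -0.016 250.4 | 0 -0.02 253.3 | 0 -0.03 261.3 | 
0.0095 0.014 244.9 | 0.0095 -0.005 257.4 | 0.0095 -0.016 265.6 | 0.0095 -0.02 268.9 | 0.0095 -0.03 277.6 |
```

```bash
python3 - <<'E'
from h import *
i=camera_info("wrist");print(i["fx"],i["fy"],i["cx"],i["cy"],np.round(i["tool_from_camera"],4))
tc=np.linalg.inv(np.array(i["tool_from_camera"]))
for z in(.014,-.005,-.025,-.05): print(z,(tc@[0,0,z,1])[2], "px/mm",i["fx"]/(tc@[0,0,z,1])[2]/1000)
b=cv2.imread("pics/w1.png");a=camera("wrist")
g=lambda im,k:np.clip(cv2.resize(im,None,fx=k,fy=k,interpolation=cv2.INTER_CUBIC).astype(float)*3,0,255).astype(np.uint8)
o=np.zeros((600,800,3),np.uint8);o[:300,:800]=g(b[220:345,140:140+334],2.4)[:300,:800];o[300:,:400]=g(a[215:295,226:333],3.75)[:300,:400]
sc=camera("scene");o[300:,400:]=cv2.resize(sc[110:190,295:402],(400,300),interpolation=cv2.INTER_CUBIC)
cv2.imwrite("pics/f.png",o)
E
```

```text
330.2743269070318 330.2743269070318 278.8990815126847 204.31159605700816 [[ 1.000e+00  1.000e-04  3.000e-04  1.400e-03]
 [-2.000e-04  9.608e-01  2.774e-01 -7.680e-02]
 [-2.000e-04 -2.774e-01  9.608e-01 -1.881e-01]
 [ 0.000e+00  0.000e+00  0.000e+00  1.000e+00]]
0.014 0.21550470933662116 px/mm 1.5325619933026104
-0.005 0.19725031372455848 px/mm 1.6743918966244529
-0.025 0.178035160448703 px/mm 1.8551073061896293
-0.05 0.15401621885388367 px/mm 2.1444126428033243
```

View pics/f.png

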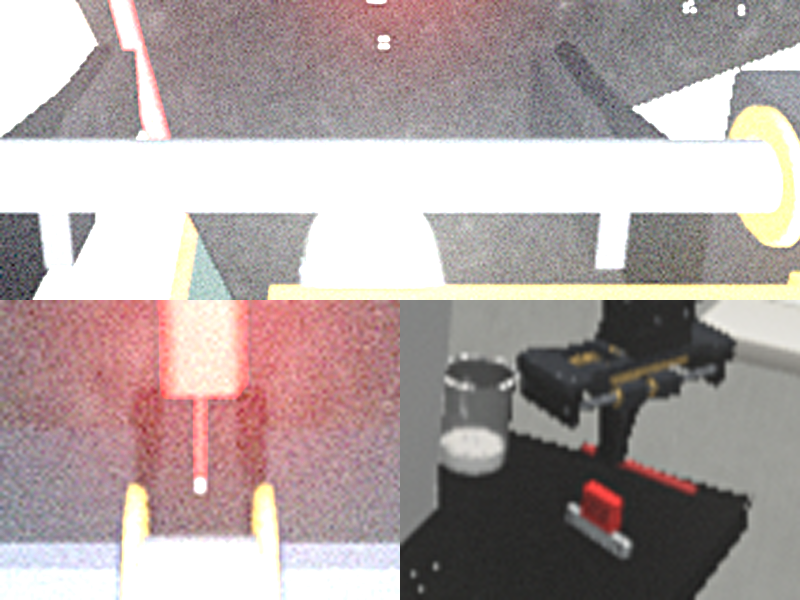

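```bash
python3 - <<'E'
from h import *
T=T_tool()
for z in(.014,-.005,-.015,-.025,-.035): print(z,w2p((T@[0,0,z,1])[:3],"scene"))
sc=camera("scene")
for p in [(.4857,-.3038,.05),(.4857,-.3038,0)]:print(p,w2p(p,"scene"))
for s in(-.042,.042):print("blade end",w2p([.4857+.888*s,-.3038-.46*s,.016],"scene"))
for r in silhouettes("straightedge","scene")[:1]:
    ys,xs=np.nonzero(r["mask"]);print(r["conf"],r["box"],xs[xs.argmin()],ys[xs.argmin()],xs.max(),ys[xs.argmax()])
hsv=cv2.cvtColor(sc,cv2.COLOR_BGR2HSV);m=((hsv[...,1]>150)&((hsv[...,0]<8)|(hsv[...,0]>172))&(hsv[...,2]>80)).astype(np.uint8)
n,_,st_,c=cv2.connectedComponentsWithStats(m);print(st_[1:],c[1:])
E
```

```text
0.014 [349.07055885 161.9052697 ]
-0.005 [349.85136556 157.16629651]
-0.015 [350.26783575 154.63860171]
-0.025 [350.68818142 152.08738537]
-0.035 [351.11245691 149.51231763]
(0.4857, -0.3038, 0.05) [348.74465073 160.30772559]
(0.4857, -0.3038, 0) [346.94560851 172.66410677]
blade end [355.3243194  174.09327834]
blade end [340.02481724 163.66402629]
0.67 [348.4, 169.2, 14.8, 20.6] 340 167 356 175
[[344 149   3   2   5]
 [356 154  18   7  25]
 [344 158  11  14 102]
 [112 209   1   1   1]
 [122 212   1   1   1]
 [132 218   1   1   1]
 [136 219   1   1   1]
 [141 222   1   1   1]
 [ 24 228   1   2   2]
 [ 31 229   1   1   1]
 [ 31 232   1   1   1]
 [ 53 235   1   1   1]
 [ 42 237   1   1   1]
 [158 239   1   1   1]
 [159 241   1   1   1]
 [159 243   2   1   2]
 [167 255   1   1   1]
 [240 313   1   3   3]] [[345.2        149.4       ]
 [365.04       157.12      ]
 [348.7745098  164.24509804]
 [112.         209.        ]
 [122.         212.        ]
 [132.         218.        ]
 [136.         219.        ]
 [141.         222.        ]
 [ 24.         228.5       ]
 [ 31.         229.        ]
 [ 31.         232.        ]
 [ 53.         235.        ]
 [ 42.         237.        ]
 [158.         239.        ]
 [159.         241.        ]
 [159.5        243.        ]
 [167.         255.        ]
 [240.         314.        ]]
```

Both cameras put the visible fingertips about 25 mm *behind* the TCP, not 14 mm ahead. In the wrist picture the tip edge is at row 239, and in the scene picture the tip is at about (353,153). The straightedge itself is where I measured it, so the jaws simply closed above it. I'll reopen, go about 38 mm lower in guarded steps, and check.

>>> carry_out:
  rows:
    - [-1, 0, 0.04, 0, 0]
    - [-1, 0, 0, 0, 0]
    - [-1, 0, 0, 0, 0]
    - [-1, 0, 0, 0, 0]
    - [-1, 0, 0, 0, 0]
    - [-1, 0, 0, 0, 0]
    - [-1, 0, 0, 0, 0]
    - [-1, 0, 0, 0, 0]
    - [-1, 0, 0, 0.3, 0]
    - [-1, 0, 0, 0.3, 0]
    - [-1, 0, 0, 0.3, 0]
    - [-1, 0, 0, 0.3, 0]
    - [-1, 0, 0, 0.2, 0]
    - [-1, 0, 0, 0, 0]

```text
time: 8.68
ee_pos: [0.4838, -0.3035, 0.0095]
eef_rot: [0.855, 0.519, 0.004, 0.013]
ft_force: [-0.1, 0.3, -0.4]
width: 0.0837
```

```bash
python3 - <<'E'
from h import *
st([.4857,-.3038,-.003])
E
```

```text
t 8.68 pos [ 0.4838 -0.3035  0.0095] yaw 62.55 tilt_deg jaw/y [-0.38  1.47] F [-0.1  0.3 -0.4] w 0.0837
units to go [0.02 0.05 0.42]
```

No contact with the nominal tip already below the bench, so the offset is confirmed. Continuing down and closing.

>>> carry_out:
  rows:
    - [0, 0, 0.05, 0.2, 0]
    - [0.5, 0, 0, 0.15, 0]
    - [1, 0, 0, 0.02, 0]
    - [1, 0, 0, 0, 0]
    - [1, 0, 0, 0, 0]
    - [1, 0, 0, 0, 0]
    - [1, 0, 0, 0, 0]
    - [1, 0, 0, 0, 0]
    - [1, 0, 0, 0, 0]
    - [1, 0, 0, 0, 0]
    - [1, 0, 0, 0, 0]
    - [1, 0, 0, 0, 0]
    - [1, 0, 0, 0, 0]
    - [1, 0, 0, 0, 0]
  force: 50

```text
time: 9.85
ee_pos: [0.4864, -0.3048, -0.0019]
eef_rot: [0.855, 0.519, 0.004, 0.013]
ft_force: [0.4, -0.3, 0.8]
width: 0.0136
```

```bash
python3 - <<'E'
from h import *
st([.4857,-.3038,-.003])
E
```

```text
t 9.85 pos [ 0.4864 -0.3048 -0.0019] yaw 62.55 tilt_deg jaw/y [-0.38  1.56] F [ 0.4 -0.3  0.8] w 0.0136
units to go [ 0.02 -0.04  0.04]
```

Gripped (13.6 mm). Lifting, heading for the open end of the tray, and turning to about 82°.

>>> carry_out:
  rows:
    - [1, 0, 0, -0.5, 0]
    - [1, 0, 0, -0.9, 0]
    - [1, 0, 0, -0.9, 0]
    - [1, 0, 0, -0.9, 0]
    - [1, 0.8, -0.42, -0.4, 0]
    - [1, 0.8, -0.42, 0, 0]
    - [1, 0.8, -0.42, 0, 0]
    - [1, 0.8, -0.42, 0, 0]
    - [1, 0.8, -0.42, 0, 0]
    - [1, 0.8, -0.42, 0, 0]
    - [1, 0.8, -0.42, 0, 0]
    - [1, 0, 0, 0, -0.98]
    - [1, 0, 0, 0, -0.98]
    - [1, 0, 0, 0, -0.98]
    - [1, 0, 0, 0, -0.98]
    - [1, 0, 0, 0, 0]

```text
time: 11.18
ee_pos: [0.4782, -0.1022, 0.1042]
eef_rot: [0.749, 0.663, -0.0, 0.011]
ft_force: [0.6, 0.3, -1.7]
width: 0.0137
```

```bash
python3 - <<'E'
from h import *
st()
img=camera("wrist");cv2.imwrite("pics/w3.png",img)
T=T_tool()
for n,z in [("tray",0),("stop",.0135)]+[(f"bar{k}",.006) for k in range(5)]:
    for r in pinpoint(n,"wrist")[:3]: print(n,r["conf"],np.round(r["xy"]),np.round(p2w(r["xy"],z,"wrist"),4))
for r in silhouettes("tray","wrist")[:1]:
    cs,_=cv2.findContours(r["mask"].astype(np.uint8),0,2);c=max(cs,key=cv2.contourArea)
    print([(p.tolist(),np.round(p2w(p,.006,"wrist"),4)[:2].tolist()) for p in cv2.approxPolyDP(cv2.convexHull(c),4,True)[:,0]])
E
```

```text
t 11.18 pos [ 0.4782 -0.1022  0.1042] yaw 83.01 tilt_deg jaw/y [-0.82  0.89] F [ 0.6  0.3 -1.7] w 0.0137
tray 0.34 [433. 201.] [0.5026 0.0367 0.    ]
stop 0.91 [540. 208.] [0.516  0.1222 0.0135]
bar0 0.78 [405. 202.] [0.498  0.0093 0.006 ]
bar0 0.7 [452. 208.] [0.5095 0.0511 0.006 ]
bar0 0.62 [499. 205.] [0.5114 0.0922 0.006 ]
bar1 0.78 [405. 202.] [0.498  0.0093 0.006 ]
bar1 0.7 [452. 208.] [0.5095 0.0511 0.006 ]
bar1 0.62 [499. 205.] [0.5114 0.0923 0.006 ]
bar2 0.78 [405. 202.] [0.498  0.0094 0.006 ]
bar2 0.7 [452. 208.] [0.5095 0.0512 0.006 ]
bar2 0.62 [499. 205.] [0.5113 0.0923 0.006 ]
bar3 0.78 [405. 202.] [0.498  0.0094 0.006 ]
bar3 0.7 [452. 208.] [0.5094 0.0512 0.006 ]
bar3 0.62 [499. 205.] [0.5112 0.0924 0.006 ]
bar4 0.78 [405. 202.] [0.4979 0.0094 0.006 ]
bar4 0.7 [452. 208.] [0.5094 0.0512 0.006 ]
bar4 0.62 [499. 205.] [0.5112 0.0924 0.006 ]
[([316, 124], [0.4204, -0.0634]), ([559, 138], [0.4576, 0.138]), ([559, 246], [0.5586, 0.1495]), ([533, 271], [0.5821, 0.1283]), ([315, 257], [0.5426, -0.076]), ([306, 228], [0.5123, -0.0814])]
```

View pics/w3.png

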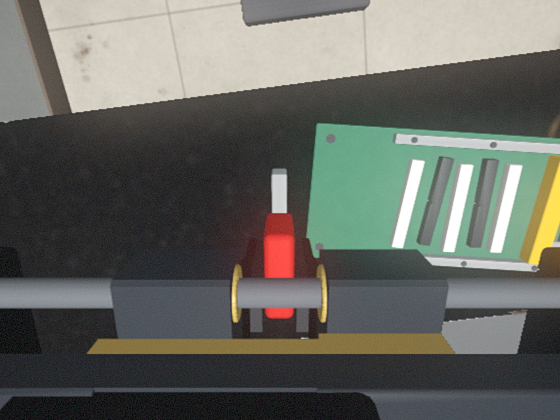

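The wrist view shows the held straightedge at (280,240), square to the tool. The tray's open edge runs (316,124) to (306,228), with rails starting at (397,139). The bars lie at columns 408, 435, 457, 482 and 506, each slightly askew, and the yellow stop is at 545. Next I'll fit the tray axis.

```bash
python3 - <<'E'
from h import *
img=camera("wrist");E=ext("wrist")[1]
hsv=cv2.cvtColor(img,cv2.COLOR_BGR2HSV);m=(hsv[...,0]>65)&(hsv[...,0]<90)&(hsv[...,1]>90)&(hsv[...,2]>50)
W=lambda u,v:p2w((u,v),.006,"wrist",E)[:2]
top=np.array([W(u,np.nonzero(m[100:200,u])[0][0]+99.5) for u in range(325,545,4)])
op=np.array([W(np.nonzero(m[v,295:400])[0][0]+294.5,v) for v in range(130,236,3)])
def fit(P):
    vx,vy,x,y=cv2.fitLine(np.float32(P),cv2.DIST_HUBER,0,.001,.001).ravel();P=P-[x,y]
    return np.degrees(np.arctan2(vy,vx)),np.array([x,y]),np.abs(P@[-vy,vx]).mean()
print("far edge",fit(top));print("open edge",fit(op))
a,c,_=fit(top);a=np.radians(a%180);ex=np.array([np.cos(a),np.sin(a)]);ey=np.array([-ex[1],ex[0]])
o0=np.median(op@ex);y0=np.median(top@ey);C=ex*(o0+.125)+ey*(y0-.062);print("tray C",C,"axis",np.degrees(a))
# bars: white columns
for k,r in enumerate(sorted(silhouettes("bar0","wrist"),key=lambda r:r["box"][0])):
    ys,xs=np.nonzero(r["mask"]);rc=cv2.minAreaRect(np.float32(np.c_[xs,ys]));P=np.array([p2w(q,.014,"wrist",E)[:2] for q in cv2.boxPoints(rc)])-C
    Q=np.c_[P@ex,P@ey]*1e3;print(round(r["conf"],2),np.round(Q).tolist())
for r in silhouettes("stop","wrist")[:1]:
    ys,xs=np.nonzero(r["mask"]);Q=[]
    for v in range(ys.min()+8,ys.max()-8,8):
        P=p2w((xs[ys==v].min(),v),.021,"wrist",E)[:2]-C;Q.append([round(P@ex*1e3,1),round(P@ey*1e3)])
    print("stop face",Q)
E
```

```text
Traceback (most recent call last):
IndexError: index 0 is out of bounds for axis 0 with size 0
```

```bash
cat > tray.py <<'E'
from h import *
img=camera("wrist");E=ext("wrist")[1]
b,g,r=[img[...,k].astype(int) for k in range(3)];m=(g>r*1.25)&(g>b*1.05)&(g>40);m[:, :296]=0
W=lambda u,v:p2w((u,v),.006,"wrist",E)[:2]
top=np.array([W(u,np.nonzero(m[100:200,u])[0][0]+99.5) for u in range(325,545,4) if m[100:200,u].any()])
op=np.array([W(np.nonzero(m[v])[0][0]-.5,v) for v in range(130,236,3) if m[v].any()])
def fit(P):
    vx,vy,x,y=cv2.fitLine(np.float32(P),cv2.DIST_HUBER,0,.001,.001).ravel();P=P-[x,y]
    return np.degrees(np.arctan2(vy,vx)),np.array([x,y]),np.abs(P@[-vy,vx]).mean()
print("far edge",len(top),fit(top));print("open edge",len(op),fit(op))
a,c,_=fit(top);a=np.radians(a%180);ex=np.array([np.cos(a),np.sin(a)]);ey=np.array([-ex[1],ex[0]])
o0=np.median(op@ex);y0=np.median(top@ey);C=ex*(o0+.125)+ey*(y0-.062);print("tray C",C,"axis",np.degrees(a))
for k,r in enumerate(sorted(silhouettes("bar0","wrist"),key=lambda r:r["box"][0])):
    ys,xs=np.nonzero(r["mask"]);rc=cv2.minAreaRect(np.float32(np.c_[xs,ys]));P=np.array([p2w(q,.014,"wrist",E)[:2] for q in cv2.boxPoints(rc)])-C
    Q=np.c_[P@ex,P@ey]*1e3;print(round(r["conf"],2),np.round(Q).tolist())
for r in silhouettes("stop","wrist")[:1]:
    ys,xs=np.nonzero(r["mask"]);Q=[]
    for v in range(ys.min()+8,ys.max()-8,8):
        P=p2w((xs[ys==v].min(),v),.021,"wrist",E)[:2]-C;Q.append([round(P@ex*1e3,1),round(P@ey*1e3)])
    print("stop face",Q)
E
python3 tray.py
```

```text
far edge 55 (np.float32(79.48325), array([0.43761298, 0.04312191], dtype=float32), np.float64(0.0008404315878477574))
open edge 36 (np.float32(-9.962781), array([ 0.4849336, -0.0758399], dtype=float32), np.float64(0.0010838207620626533))
tray C [0.50156099 0.04801432] axis 79.483246
0.56 [[-50.0, -42.0], [-45.0, 38.0], [-32.0, 36.0], [-35.0, -44.0]]
0.87 [[-28.0, -38.0], [-21.0, 43.0], [-7.0, 40.0], [-13.0, -41.0]]
0.55 [[-4.0, -43.0], [-5.0, 37.0], [9.0, 36.0], [11.0, -46.0]]
0.64 [[18.0, -38.0], [15.0, 43.0], [29.0, 41.0], [34.0, -40.0]]
0.76 [[37.0, -41.0], [35.0, 40.0], [49.0, 38.0], [53.0, -44.0]]
stop face [[np.float64(64.2), 42], [np.float64(64.5), 35], [np.float64(64.0), 29], [np.float64(63.5), 22], [np.float64(63.8), 15], [np.float64(64.1), 8], [np.float64(64.4), 1], [np.float64(63.8), -7], [np.float64(64.2), -14], [np.float64(64.5), -21], [np.float64(64.8), -29], [np.float64(64.3), -36]]
```

The tray axis is about 79.6° and its centre (0.5016, 0.048). The stop face is at 64 mm, so 24 mm short of home, and bar 4's rear face is near −48 mm. I'll go above tray x = −80 mm, align and descend.

>>> carry_out:
  rows:
    - [1, 0.8, 0, 0, 0]
    - [1, 0.8, 0, 0, 0]
    - [1, 0.8, 0, 0, 0.35]
    - [1, 0, 0, 0, 0.33]
    - [1, 0, 0, 0.5, 0]
    - [1, 0, 0, 0.5, 0]
    - [1, 0, 0, 0.5, 0]
    - [1, 0, 0, 0.5, 0]
    - [1, 0, 0, 0.2, 0]
    - [1, 0, 0, 0, 0]

```text
time: 12.67
ee_pos: [0.4907, -0.029, 0.0363]
eef_rot: [0.772, 0.636, 0.002, 0.012]
ft_force: [0.4, -0.4, -2.1]
width: 0.0137
```

```bash
cat >> h.py <<'E'
C=np.array([.5016,.0480]);A=np.radians(79.7);ex=np.array([np.cos(A),np.sin(A)]);ey=np.array([-ex[1],ex[0]])
def tr(X=None,Y=0,Z=None):
    p=np.array(read_state()["ee_pos"]);d=p[:2]-C;print("tray xy mm",np.round([d@ex*1e3,d@ey*1e3],1),"z",round(p[2]*1e3,1),"Fx,Fy tray",np.round([read_state()["ft_force"][:2]@v for v in(ex,ey)],1))
    st(None if X is None else [*(C+ex*X+ey*Y),Z if Z is not None else p[2]])
E
python3 - <<'E'
from h import *
tr(-.08,0,.006)
E
```

```text
tray xy mm [-77.7  -3.1] z 36.3 Fx,Fy tray [-0.3 -0.4]
t 12.67 pos [ 0.4907 -0.029   0.0363] yaw 78.99 tilt_deg jaw/y [-0.74  1.21] F [ 0.4 -0.4 -2.1] w 0.0137
units to go [-0.07 -0.12  1.01]
```

>>> carry_out:
  rows:
    - [1, -0.07, -0.13, 0.3, -0.14]
    - [1, 0, 0, 0.3, 0]
    - [1, 0, 0, 0.2, 0]
    - [1, 0, 0, 0.12, 0]
    - [1, 0, 0, 0, 0]

```text
time: 13.08
ee_pos: [0.4877, -0.0315, 0.0078]
eef_rot: [0.768, 0.641, 0.002, 0.013]
ft_force: [-0.6, 0.1, -1.4]
width: 0.0135
```

```bash
python3 - <<'E'
from h import *
tr(-.08,0,.006)
E
```

```text
tray xy mm [-80.7  -0.5] z 7.8 Fx,Fy tray [-0.   0.6]
t 13.08 pos [ 0.4877 -0.0315  0.0078] yaw 79.71 tilt_deg jaw/y [-0.77  1.32] F [-0.6  0.1 -1.4] w 0.0135
units to go [ 0.02 -0.02  0.06]
```

>>> carry_out:
  rows:
    - [1, 0.02, -0.02, 0.07, 0]
    - [1, 0.1, 0, 0.01, 0]
    - [1, 0.1, 0, 0.01, 0]
    - [1, 0.1, 0, 0, 0]
    - [1, 0.1, 0, 0, 0]
    - [1, 0.1, 0, 0, 0]
    - [1, 0.1, 0, 0, 0]
    - [1, 0, 0, 0, 0]

```text
time: 13.75
ee_pos: [0.4921, -0.0105, 0.0059]
eef_rot: [0.767, 0.641, 0.003, 0.014]
ft_force: [-0.0, -1.3, -1.6]
width: 0.0135
```

```bash
python3 - <<'E'
from h import *
tr(.034,0,.006)
E
```

```text
tray xy mm [-59.3  -1.1] z 5.9 Fx,Fy tray [-1.3 -0.2]
t 13.75 pos [ 0.4921 -0.0105  0.0059] yaw 79.73 tilt_deg jaw/y [-0.74  1.46] F [-0.  -1.3 -1.6] w 0.0135
units to go [ 3.11 -0.03 -0.04]
```

>>> carry_out:
  rows:
    - [1, 0.08, -0.02, -0.02, 0]
    - [1, 0.08, 0, 0, 0]
    - [1, 0.08, 0, 0, 0]
    - [1, 0.08, 0, 0, 0]
    - [1, 0.08, 0, 0, 0]
    - [1, 0.08, 0, 0, 0]
    - [1, 0.08, 0, 0, 0]
    - [1, 0.08, 0, 0, 0]
    - [1, 0.08, 0, 0, 0]
    - [1, 0.08, 0, 0, 0]
    - [1, 0, 0, 0, 0]

```text
time: 14.67
ee_pos: [0.4962, 0.0157, 0.0063]
eef_rot: [0.767, 0.641, 0.003, 0.014]
ft_force: [0.1, -0.1, -3.1]
width: 0.0136
```

```bash
python3 - <<'E'
from h import *
tr(.034,0,.006)
E
```

```text
tray xy mm [-32.7  -0.5] z 6.3 Fx,Fy tray [-0.1 -0.1]
t 14.67 pos [0.4962 0.0157 0.0063] yaw 79.73 tilt_deg jaw/y [-0.75  1.47] F [ 0.1 -0.1 -3.1] w 0.0136
units to go [ 2.22 -0.01 -0.02]
```

>>> carry_out:
  rows:
    - [1, 0.08, 0, 0, 0]
    - [1, 0.08, 0, 0, 0]
    - [1, 0.08, 0, 0, 0]
    - [1, 0.08, 0, 0, 0]
    - [1, 0.08, 0, 0, 0]
    - [1, 0.08, 0, 0, 0]
    - [1, 0.08, 0, 0, 0]
    - [1, 0.08, 0, 0, 0]
    - [1, 0.08, 0, 0, 0]
    - [1, 0.08, 0, 0, 0]
    - [1, 0, 0, 0, 0]

```text
time: 15.58
ee_pos: [0.501, 0.0417, 0.0059]
eef_rot: [0.767, 0.641, 0.003, 0.014]
ft_force: [0.6, 0.3, -2.2]
width: 0.0137
```

```bash
python3 - <<'E'
from h import *
tr(.034,0,.006)
img=camera("wrist");cv2.imwrite("pics/w4.png",img[:, 60:])
E
```

```text
tray xy mm [-6.3 -0.5] z 5.9 Fx,Fy tray [ 0.4 -0.6]
t 15.58 pos [0.501  0.0417 0.0059] yaw 79.72 tilt_deg jaw/y [-0.77  1.46] F [ 0.6  0.3 -2.2] w 0.0137
units to go [ 1.34 -0.02 -0.02]
```

View pics/w4.png

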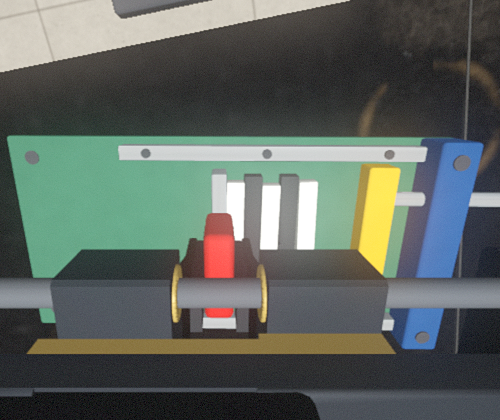

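The wrist view shows the five bars already closed into a row at columns 228–317, with the straightedge square behind them. The stop face is at about column 360, so some 16 mm remains.

>>> carry_out:
  rows:
    - [1, 0.08, 0, 0, 0]
    - [1, 0.08, 0, 0, 0]
    - [1, 0.08, 0, 0, 0]
    - [1, 0.08, 0, 0, 0]
    - [1, 0.05, 0, 0, 0]
    - [1, 0.05, 0, 0, 0]
    - [1, 0.05, 0, 0, 0]
    - [1, 0.05, 0, 0, 0]

```text
time: 16.3
ee_pos: [0.5039, 0.0575, 0.0056]
eef_rot: [0.768, 0.64, 0.003, 0.014]
ft_force: [-0.8, -0.0, -1.0]
width: 0.0137
```

>>> carry_out:
  rows:
    - [1, 0.05, 0, 0, 0]
    - [1, 0.05, 0, 0, 0]
    - [1, 0.05, 0, 0, 0]

```text
time: 16.55
ee_pos: [0.5048, 0.0624, 0.0055]
eef_rot: [0.768, 0.64, 0.003, 0.014]
ft_force: [0.6, -0.7, -1.9]
width: 0.0138
```

```bash
python3 - <<'E'
from h import *
tr(.034,0,.006)
E
```

```text
tray xy mm [14.7 -0.6] z 5.5 Fx,Fy tray [-0.6 -0.7]
t 16.55 pos [0.5048 0.0624 0.0055] yaw 79.65 tilt_deg jaw/y [-0.81  1.45] F [ 0.6 -0.7 -1.9] w 0.0138
units to go [ 0.64 -0.02 -0.03]
```

>>> carry_out:
  rows:
    - [1, 0.05, 0, 0, 0]
    - [1, 0.05, 0, 0, 0]

```text
time: 16.72
ee_pos: [0.5054, 0.0656, 0.0055]
eef_rot: [0.768, 0.64, 0.003, 0.014]
ft_force: [-0.1, -0.8, -1.5]
width: 0.0137
```

>>> carry_out:
  rows:
    - [1, 0.05, 0, 0, 0]
    - [1, 0.05, 0, 0, 0]

```text
time: 16.88
ee_pos: [0.5054, 0.0663, 0.0053]
eef_rot: [0.768, 0.64, 0.001, 0.015]
ft_force: [-2.2, -7.5, 1.1]
width: 0.0137
```

>>> carry_out:
  rows:
    - [1, 0.05, 0, 0, 0]
    - [1, 0.05, 0, 0, 0]

```text
time: 17.05
ee_pos: [0.5054, 0.0662, 0.0051]
eef_rot: [0.769, 0.639, -0.001, 0.016]
ft_force: [-1.6, -4.5, 1.0]
width: 0.0138
```

```bash
python3 - <<'E'
from h import *
tr(.042,0,.006)
E
```

```text
tray xy mm [18.6 -0.4] z 5.1 Fx,Fy tray [-4.7  0.8]
t 17.05 pos [0.5054 0.0662 0.0051] yaw 79.45 tilt_deg jaw/y [-1.3   1.32] F [-1.6 -4.5  1. ] w 0.0138
units to go [ 0.78 -0.02 -0.05]
```

>>> carry_out:
  rows:
    - [1, 0.07, 0, -0.01, 0]
    - [1, 0.07, 0, -0.01, 0]

```text
time: 17.22
ee_pos: [0.5053, 0.0666, 0.0051]
eef_rot: [0.77, 0.638, -0.004, 0.017]
ft_force: [-1.1, -6.1, -0.7]
width: 0.0135
```

```bash
python3 - <<'E'
from h import *
tr(.042,0,.006)
E
```

```text
tray xy mm [19.  -0.3] z 5.1 Fx,Fy tray [-6.2 -0. ]
t 17.22 pos [0.5053 0.0666 0.0051] yaw 79.3 tilt_deg jaw/y [-1.61  1.23] F [-1.1 -6.1 -0.7] w 0.0135
units to go [ 0.77 -0.01 -0.05]
```

>>> carry_out:
  rows:
    - [1, 0.1, 0, -0.01, -0.08]
    - [1, 0.1, 0, -0.01, -0.05]

```text
time: 17.38
ee_pos: [0.5057, 0.0681, 0.0051]
eef_rot: [0.767, 0.641, -0.007, 0.019]
ft_force: [-2.1, -7.9, 0.4]
width: 0.0135
```

```bash
python3 - <<'E'
from h import *
tr(.042,0,.006)
E
```

```text
tray xy mm [20.6 -0.4] z 5.1 Fx,Fy tray [-8.2  0.6]
t 17.38 pos [0.5057 0.0681 0.0051] yaw 79.76 tilt_deg jaw/y [-1.98  1.14] F [-2.1 -7.9  0.4] w 0.0135
units to go [ 0.71 -0.01 -0.05]
```

>>> carry_out:
  rows:
    - [1, 0.14, 0, -0.01, -0.03]
    - [1, 0.14, 0, -0.01, -0.03]
    - [1, 0.14, 0, -0.01, -0.03]

```text
time: 17.63
ee_pos: [0.5067, 0.0733, 0.005]
eef_rot: [0.766, 0.642, -0.012, 0.021]
ft_force: [-2.3, -7.4, 1.4]
width: 0.014
```

```bash
python3 - <<'E'
from h import *
tr(.042,0,.006)
E
```

```text
tray xy mm [25.8 -0.5] z 5.0 Fx,Fy tray [-7.7  0.9]
t 17.63 pos [0.5067 0.0733 0.005 ] yaw 79.87 tilt_deg jaw/y [-2.58  0.97] F [-2.3 -7.4  1.4] w 0.014
units to go [ 0.54 -0.01 -0.06]
```

>>> carry_out:
  rows:
    - [1, 0.14, 0, -0.01, 0]
    - [1, 0.14, 0, -0.01, 0]
    - [1, 0.14, 0, -0.01, 0]

```text
time: 17.88
ee_pos: [0.5076, 0.0786, 0.0048]
eef_rot: [0.768, 0.64, -0.017, 0.023]
ft_force: [-3.1, -8.2, 1.1]
width: 0.0139
```

>>> carry_out:
  rows:
    - [1, 0.12, 0, -0.01, 0]
    - [1, 0.12, 0, -0.01, 0]

```text
time: 18.05
ee_pos: [0.5079, 0.0804, 0.0047]
eef_rot: [0.769, 0.638, -0.021, 0.025]
ft_force: [-4.8, -13.2, 7.1]
width: 0.0138
```

```bash
python3 - <<'E'
from h import *
tr(.042,0,.006)
E
```

```text
tray xy mm [33.  -0.4] z 4.7 Fx,Fy tray [-13.9   2.4]
t 18.05 pos [0.5079 0.0804 0.0047] yaw 79.33 tilt_deg jaw/y [-3.69  0.69] F [ -4.8 -13.2   7.1] w 0.0138
units to go [ 0.3  -0.01 -0.06]
```

>>> carry_out:
  rows:
    - [1, 0.12, 0, -0.03, -0.07]
    - [1, 0.12, 0, -0.02, -0.03]

```text
time: 18.22
ee_pos: [0.5078, 0.0803, 0.0049]
eef_rot: [0.768, 0.64, -0.026, 0.027]
ft_force: [-1.7, -11.4, -0.7]
width: 0.0134
```

```bash
python3 - <<'E'
from h import *
tr(.034,0,.006)
E
```

```text
tray xy mm [32.9 -0.3] z 4.9 Fx,Fy tray [-11.5  -0.3]
t 18.22 pos [0.5078 0.0803 0.0049] yaw 79.57 tilt_deg jaw/y [-4.32  0.5 ] F [ -1.7 -11.4  -0.7] w 0.0134
units to go [ 0.03 -0.01 -0.04]
```

>>> carry_out:
  rows:
    - [1, 0.14, 0, -0.015, -0.03]
    - [1, 0.15, 0, -0.015, -0.03]

```text
time: 18.38
ee_pos: [0.5078, 0.0803, 0.0048]
eef_rot: [0.768, 0.639, -0.032, 0.03]
ft_force: [-6.7, -14.8, 10.5]
width: 0.0134
```

>>> carry_out:
  rows:
    - [1, 0.155, 0, -0.015, -0.03]
    - [1, 0.155, 0, -0.015, -0.03]

```text
time: 18.55
ee_pos: [0.5077, 0.0802, 0.0049]
eef_rot: [0.768, 0.639, -0.039, 0.034]
ft_force: [-6.9, -14.2, 9.8]
width: 0.0134
```

>>> carry_out:
  rows:
    - [1, 0.155, 0, -0.015, -0.03]
    - [1, 0.155, 0, -0.015, -0.03]
    - [1, 0.155, 0, -0.015, -0.03]

```text
time: 18.8
ee_pos: [0.5076, 0.08, 0.0051]
eef_rot: [0.768, 0.638, -0.05, 0.039]
ft_force: [-6.7, -14.6, 9.5]
width: 0.0137
```

```bash
python3 - <<'E'
from h import *
tr(.034,0,.006)
E
```

```text
tray xy mm [32.6 -0.2] z 5.1 Fx,Fy tray [-15.6   4. ]
t 18.8 pos [0.5076 0.08   0.0051] yaw 79.46 tilt_deg jaw/y [-7.18 -0.22] F [ -6.7 -14.6   9.5] w 0.0137
units to go [ 0.04 -0.01 -0.04]
```

>>> carry_out:
  rows:
    - [1, 0.15, 0, -0.02, -0.03]
    - [1, 0.15, 0, -0.02, -0.03]
    - [1, 0.15, 0, -0.02, -0.03]

```text
time: 19.05
ee_pos: [0.5076, 0.0798, 0.0054]
eef_rot: [0.767, 0.637, -0.06, 0.044]
ft_force: [-5.3, -14.2, 7.3]
width: 0.0138
```

>>> carry_out:
  rows:
    - [1, 0.15, 0, -0.02, -0.03]
    - [1, 0.15, 0, -0.02, -0.03]

```text
time: 19.22
ee_pos: [0.5076, 0.0797, 0.0055]
eef_rot: [0.767, 0.636, -0.066, 0.047]
ft_force: [-5.5, -13.3, 8.1]
width: 0.0136
```

>>> carry_out:
  rows:
    - [1, 0.15, 0, -0.02, -0.03]
    - [1, 0.15, 0, -0.02, -0.03]
    - [1, 0.15, 0, -0.02, -0.03]

```text
time: 19.47
ee_pos: [0.5075, 0.0796, 0.0058]
eef_rot: [0.767, 0.636, -0.077, 0.052]
ft_force: [-5.7, -14.6, 8.9]
width: 0.0134
```

```bash
python3 - <<'E'
from h import *
tr(.034,0,.006)
img=camera("wrist");cv2.imwrite("pics/w5.png",img)
E
```

```text
tray xy mm [32.1 -0.2] z 5.8 Fx,Fy tray [-15.4   3. ]
t 19.47 pos [0.5075 0.0796 0.0058] yaw 79.42 tilt_deg jaw/y [-10.51  -1.06] F [ -5.7 -14.6   8.9] w 0.0134
units to go [ 0.06 -0.01 -0.02]
```

View pics/w5.png

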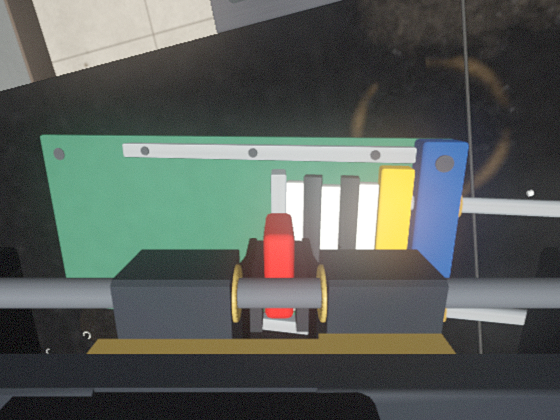

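The wrist view shows the row closed: bars at columns 288–377, directly against the stop at 380–412, which is up against its end. Readings from t = 18.38 to 19.47 were 14.1–15.8 N with no further advance, so it is seated. Backing straight off now.

>>> carry_out:
  rows:
    - [1, 0, 0, 0, 0]
    - [1, -0.1, 0, 0, 0]
    - [1, -0.2, 0, 0, 0]
    - [1, -0.3, 0, 0, 0]
    - [1, -0.3, 0, 0, 0]
    - [1, -0.3, 0, 0, 0]
    - [1, 0, 0, 0, 0]

```text
time: 20.1
ee_pos: [0.5005, 0.0413, 0.013]
eef_rot: [0.767, 0.635, -0.077, 0.052]
ft_force: [-0.1, -0.3, -2.3]
width: 0.0134
```

```bash
python3 - <<'E'
from h import *
tr()
print(np.round(read_state()["joint_positions"],3))
E
```

```text
tray xy mm [-6.8 -0.1] z 13.0 Fx,Fy tray [-0.3  0. ]
t 20.1 pos [0.5005 0.0413 0.013 ] yaw 79.42 tilt_deg jaw/y [-10.54  -1.07] F [-0.1 -0.3 -2.3] w 0.0134
[ 0.269  0.402 -0.652  1.878  0.439  1.097  0.794]
```

The straightedge is clear of the row, but the tool has wound up a 10.5° lean, which only contact force can unwind. I'll lift it, turn it 90°, and use the outer edge of the fixed tray's plate, away from the bars, to press it back to vertical before setting it down.

>>> carry_out:
  rows:
    - [1, -0.2, 0, -0.6, 0]
    - [1, -0.2, 0, -0.9, 0]
    - [1, -0.2, 0, -0.9, 0]
    - [1, 0, 0, -0.6, 0]
    - [1, 0, 0, 0, -1]
    - [1, 0, 0, 0, -1]
    - [1, 0, 0, 0, -1]
    - [1, 0, 0, 0, -1]
    - [1, 0, 0, 0, -1]
    - [1, 0, 0, 0, -1]
    - [1, 0, 0, 0, -1]
    - [1, 0, 0, 0, -1]
    - [1, 0, 0, 0, -1]
    - [1, 0, 0, 0, -1]
  force: 60

```text
time: 21.27
ee_pos: [0.5005, 0.0362, 0.1103]
eef_rot: [0.411, 0.907, -0.091, 0.013]
ft_force: [-0.2, 0.5, -1.9]
width: 0.0139
```

```bash
python3 - <<'E'
from h import *
tr(.06,.085)
print(np.round(read_state()["joint_positions"],3))
E
```

```text
tray xy mm [-11.8  -1. ] z 110.3 Fx,Fy tray [0.4 0.3]
t 21.27 pos [0.5005 0.0362 0.1103] yaw 131.66 tilt_deg jaw/y [-5.63 -8.9 ] F [-0.2  0.5 -1.9] w 0.0139
units to go [ 3.71  0.06 -0.39]
[ 0.424  0.298 -0.81   1.795  0.377  1.277  1.779]
```

Turning about the tool axis moves the lean, which is fixed in the world, onto the blade's long direction. Its 84 mm base makes that harmless, so the tray edge is not needed. I'll finish the turn and carry it to bare worktop.

>>> carry_out:
  rows:
    - [1, 0, 0, 0, -0.95]
    - [1, 0, 0, 0, -0.95]
    - [1, 0, 0, 0, -0.95]
    - [1, 0, 0, 0, -0.95]
    - [1, 0, 0, 0, -0.95]
    - [1, 0, 0, 0, -0.95]
    - [1, 0, 0, 0, -0.95]
    - [1, 0, 0, 0, -0.8]
    - [1, -0.06, -0.92, 0.17, 0]
    - [1, -0.06, -0.92, 0.17, 0]
    - [1, -0.06, -0.92, 0.17, 0]
    - [1, -0.06, -0.92, 0.17, 0]
    - [1, -0.06, -0.92, 0.17, 0]
    - [1, -0.06, -0.92, 0.17, 0]
    - [1, -0.06, -0.92, 0.17, 0]
    - [1, -0.06, -0.92, 0.17, 0]
    - [1, -0.06, -0.92, 0.17, 0]
    - [1, 0, 0, 0, 0]

```text
time: 22.77
ee_pos: [0.4764, -0.2131, 0.1022]
eef_rot: [0.093, 0.991, -0.097, -0.021]
ft_force: [-0.2, 1.0, -3.1]
width: 0.0135
```

```bash
python3 - <<'E'
from h import *
st([.47,-.22,.02])
print(np.round(read_state()["joint_positions"],3))
E
```

```text
t 22.77 pos [ 0.4764 -0.2131  0.1022] yaw 169.12 tilt_deg jaw/y [  1.3  -11.21] F [-0.2  1.  -3.1] w 0.0135
units to go [0.1  0.27 2.74]
[ 1.321  0.659 -1.461  1.818  0.844  1.429  2.603]
```

Joint 7 is at its range limit, so I'm turning back about 20° straight away. The lean across the blade's thickness stays below 3°.

>>> carry_out:
  rows:
    - [1, 0, 0, 0, 0.8]
    - [1, 0, 0, 0, 0.8]
    - [1, 0, 0, 0, 0.8]
    - [1, 0, 0, 0, 0.8]
    - [1, 0, 0, 0, 0.8]

```text
time: 23.18
ee_pos: [0.4745, -0.2145, 0.1004]
eef_rot: [0.273, 0.957, -0.096, -0.005]
ft_force: [0.1, -0.6, -1.2]
width: 0.0132
```

```bash
python3 - <<'E'
from h import *
st([.472,-.215,.02])
print(np.round(read_state()["joint_positions"],3))
E
```

```text
t 23.18 pos [ 0.4745 -0.2145  0.1004] yaw 148.42 tilt_deg jaw/y [ -2.42 -10.74] F [ 0.1 -0.6 -1.2] w 0.0132
units to go [0.18 0.44 2.64]
[ 1.306  0.601 -1.402  1.819  0.785  1.384  2.278]
```

>>> carry_out:
  rows:
    - [1, 0.03, 0.07, 0.44, 0]
    - [1, 0.03, 0.07, 0.44, 0]
    - [1, 0.03, 0.07, 0.44, 0]
    - [1, 0.03, 0.07, 0.44, 0]
    - [1, 0.03, 0.07, 0.44, 0]
    - [1, 0.03, 0.07, 0.44, 0]
    - [1, 0, 0, 0, 0]

```text
time: 23.77
ee_pos: [0.47, -0.2138, 0.0104]
eef_rot: [0.269, 0.958, -0.097, -0.006]
ft_force: [-0.1, -0.4, -2.6]
width: 0.0133
```

```bash
python3 - <<'E'
from h import *
st([.472,-.215,.006])
print(np.round(read_state()["joint_positions"],3))
E
```

```text
t 23.77 pos [ 0.47   -0.2138  0.0104] yaw 148.86 tilt_deg jaw/y [ -2.29 -10.79] F [-0.1 -0.4 -2.6] w 0.0133
units to go [-0.07  0.03  0.15]
[ 1.225  0.695 -1.281  1.904  0.902  1.26   2.189]
```

>>> carry_out:
  rows:
    - [1, 0, 0.02, 0.1, 0]
    - [1, 0, 0.01, 0.06, 0]
  force: 4

```text
time: 23.93
ee_pos: [0.4699, -0.2137, 0.0044]
eef_rot: [0.268, 0.958, -0.096, -0.007]
ft_force: [-0.7, -1.1, 1.2]
width: 0.0138
```

>>> carry_out:
  rows:
    - [1, 0, 0.01, 0.07, 0]
    - [1, 0, 0.01, 0.07, 0]

```text
time: 24.1
ee_pos: [0.4706, -0.2144, 0.0006]
eef_rot: [0.269, 0.958, -0.097, -0.006]
ft_force: [-0.6, -1.2, -0.6]
width: 0.0141
```

>>> carry_out:
  rows:
    - [1, 0, 0.01, 0.07, 0]
    - [1, 0, 0, 0, 0]

```text
time: 24.27
ee_pos: [0.4712, -0.2148, -0.0012]
eef_rot: [0.269, 0.958, -0.097, -0.005]
ft_force: [0.2, -0.2, -2.0]
width: 0.0138
```

>>> carry_out:
  rows:
    - [0.6, 0, 0, 0, 0]
    - [0.5, 0, 0, 0, 0]
    - [0.3, 0, 0, 0, 0]
    - [0, 0, 0, 0, 0]
    - [-0.4, 0, 0, 0, 0]
    - [-0.4, 0, 0, 0, 0]
    - [-0.4, 0, 0, 0, 0]
    - [-0.4, 0, 0, 0, 0]
    - [-0.4, 0, 0, 0, 0]
    - [-0.4, 0, 0, 0, 0]

```text
time: 25.1
ee_pos: [0.4725, -0.2146, 0.0001]
eef_rot: [0.269, 0.958, -0.096, -0.004]
ft_force: [0.3, 0.5, 0.1]
width: 0.0595
```

```bash
python3 - <<'E'
from h import *
st()
img=camera("wrist");
for r in silhouettes("straightedge","wrist")[:1]: print(r["conf"],r["box"])
cv2.imwrite("pics/w6.png",img)
E
```

```text
t 25.1 pos [ 4.725e-01 -2.146e-01  1.000e-04] yaw 148.91 tilt_deg jaw/y [ -2.48 -10.73] F [0.3 0.5 0.1] w 0.0595
0.59 [279.7, 251.0, 30.4, 141.2]
```

>>> carry_out:
  rows:
    - [-0.4, 0, 0, -0.3, 0]
    - [-0.4, 0, 0, -0.5, 0]
    - [-0.4, 0, 0, -0.9, 0]
    - [-0.4, 0, 0, -0.9, 0]
    - [-0.4, 0, 0, -0.9, 0]
    - [-0.4, 0, 0, -0.9, 0]
    - [-0.4, 0, 0, -0.9, 0]
    - [-0.4, 0, 0, -0.9, 0]
    - [-0.4, 0, 0, 0, 0.5]
    - [-0.4, 0, 0, 0, 0]

```text
time: 26.03
ee_pos: [0.4846, -0.1723, 0.201]
eef_rot: [0.286, 0.953, -0.095, -0.001]
ft_force: [-0.4, 0.0, -0.5]
width: 0.0609
```

```bash
python3 - <<'E'
from h import *
st();print(np.round(read_state()["joint_positions"],3))
w=camera("wrist")
for r in pinpoint("straightedge","wrist")[:1]: print(r["conf"],r["xy"],p2w(r["xy"],0,"wrist"))
for r in silhouettes("straightedge","wrist")[:1]:
    ys,xs=np.nonzero(r["mask"]);print(r["conf"],[np.round(p2w(q,.016,"wrist"),3)[:2].tolist() for q in cv2.boxPoints(cv2.minAreaRect(np.float32(np.c_[xs,ys])))])
s=camera("scene")
for n in("bar0","stop"):
    for r in pinpoint(n,"scene")[:5]:
        d=p2w(r["xy"],.006 if n=="bar0" else .0135,"scene")[:2]-C;print(n,round(r["conf"],2),np.round([d@ex*1e3,d@ey*1e3]))
o=np.zeros((600,800,3),np.uint8)
o[:300,:400]=cv2.resize(w,(400,300));o[:300,400:]=cv2.resize(s[120:240,240:400],(400,300),interpolation=cv2.INTER_CUBIC)
t=camera("top");o[300:,:400]=cv2.resize(t[185:260,210:310],(400,300),interpolation=cv2.INTER_CUBIC)
o[300:,400:]=cv2.resize(s[150:210,300:380],(400,300),interpolation=cv2.INTER_CUBIC)
cv2.imwrite("pics/end.png",o)
E
```

```text
t 26.03 pos [ 0.4846 -0.1723  0.201 ] yaw 146.83 tilt_deg jaw/y [ -2.98 -10.45] F [-0.4  0.  -0.5] w 0.0609
[ 1.284  0.423 -1.428  1.701  0.592  1.489  2.326]
0.95 [279.4, 177.1] [ 0.4739837 -0.2047031  0.       ]
0.76 [[0.459, -0.248], [0.445, -0.239], [0.49, -0.171], [0.503, -0.179]]
bar0 0.5 [37. -4.]
bar0 0.47 [52.  2.]
bar0 0.43 [ 60. -18.]
bar0 0.4 [81. -2.]
bar0 0.39 [76. 11.]
stop 0.73 [93. 12.]
```

View pics/end.png

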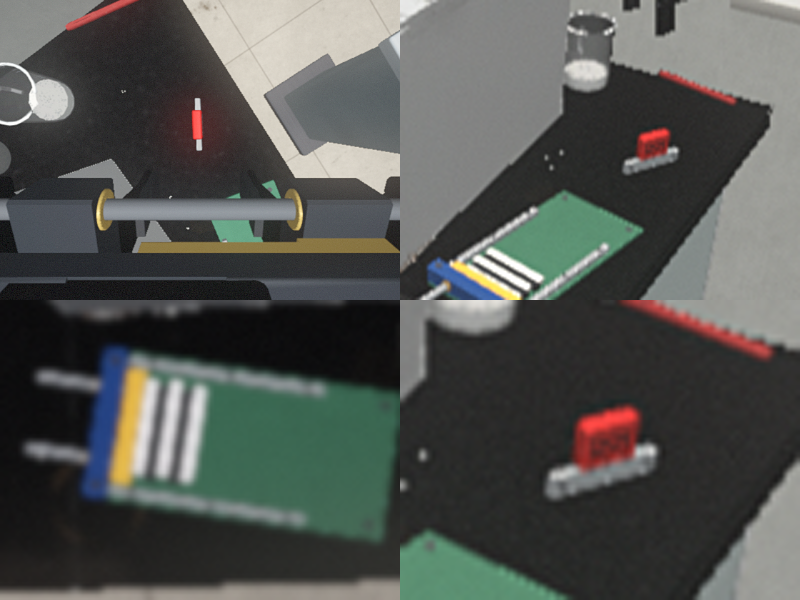

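The final composite shows the straightedge standing upright on the bare worktop between tray and pen. The row is closed and square against the stop, the stop is at the blue block, and the gripper is clear. Handing in.

```bash
python3 -c "
from bench import *
print(close_job())"
```

```text
the job is handed in; nothing more can be done
None
```

The job is done and handed in at about 26 s of the 69 s allowed. I drove the five bars with the straightedge into a closed, square row and pushed the stop home. I pressed the seated row for about 1.1 s, backed off, and stood the straightedge upright on the bare worktop off the tray.

**What the last checks showed**
- **Seating:** the straightedge stopped advancing at 33 mm on the tray, close to the 34 mm expected at home. The closing pictures show the row tight against the stop, and the stop at its end by the blue block.
- **Force:** the readings during the hold were 14.1–15.8 N along the channel. The largest total was about 19 N, but that includes about 10 N upward on the blade, possibly from the tray floor. I read force only at the end of each move, so brief peaks in between went unseen.
- **Straightedge and bystanders:** the straightedge is standing upright, and the gripper is open and well clear. The beaker and pen look undisturbed. I did not recheck the jars, stopwatch or die block, but the arm never went near them.

**What disagreed or went wrong**
- **First grasp missed:** the jaws closed above the grip. The cameras put the fingertips about 25 mm behind the TCP, not 14 mm ahead of it, so I went lower and gripped on the second try.
- **Stop's starting position:** the camera put it 24 mm short of home, but the push suggests about 14–15 mm.
- **Tool lean:** the tool leaned about 10° while pressing. I turned it before setting down so that the lean ran along the blade.
- **Joint 7:** during that turn it briefly read 2.603 rad against the stated 2.6 limit, and I turned it back at once. It may count as passing the range.

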